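Continue a clutch pack on a splined hub

ROBOT

A 7-joint arm with a two-finger parallel gripper is mounted at the origin on the work surface. World frame = base frame: x ahead of the robot, y to its left, z up, the work surface at z = 0. Lengths are in m, angles in rad, forces in N, time in s.
With the tool pointing down it reaches from about 0.425 to 0.925 m from the base axis. Payload 6.8 kg.
Tool frame: the origin (TCP) lies at the very end of the fingers, on their centre line; the grasp point (between the pads) lies 19 mm behind it; z points along the fingers, y is the line along which they close (so a half turn about z gives the same grasp; the last joint's range is limited). The gripper opens to 85 mm and grips with 20 to 120 N. Pads are 22 mm wide; open, the fingers measure 114 mm over their backs; the gripper's body (76 mm by 85 mm) begins 54 mm behind the grasp point. The pads swing forward as they close: fully open they stand 13 mm farther back than shut.
Start: joints at [1.139, 0.477, 0.022, 1.555, -0.011, 1.109, -0.083], TCP at [0.215, -0.64, 0.231] pointing down, gripper open.
Joint ranges: [-2.96, 2.96], [-0.34, 2.1], [-1.41, 1.46], [0.24, 2.44], [-1.37, 4.51], [0.17, 1.92], [-2.96, 2.96]. Speed limits (rad/s): [2.39, 2.39, 3.14, 3.14, 3.14, 3.14, 3.14].

INTERFACE

Orientations are given as a unit quaternion [x, y, z, w].
In Python, from bench import robot gives the robot as it stands. The module is installed in compiled form; this text tells all that it offers.
- The arm moves only by the tool send_rows, never from a script. Its argument "rows" is text: rows parted by semicolons, each of 4 numbers parted by spaces: the shift along the world's x, y, z in mm, then the turn about the world's z in rad. A call has 1 to 12 rows; each row is the pose to reach, as a shift and turn from the pose commanded when the call began; what a row does not reach only later rows make up. A row lasts 1/10 s, in which the tool goes at most 50 mm and 8.59 degrees, less where a joint would pass 70% of its speed; a pose out of reach is approached as far as the arm can. A call with a gripper value outside its range is refused whole. "fingers" is the opening, from 0 (shut) to 1 (fully open), set as the call begins (left out, the last holds). The fingers move at their own pace and stop on an object; the grip force is fixed at half the most. Time passes only in rows, so rows that repeat a pose let the fingers close. It gives the time, the measured TCP pose, the force, the opening and the grip force at its end, in the units of the state.
- robot.observe(): the state, without advancing time (a new reading comes with each control period).
- robot.camera(name): name is "scene" or "side" or "wrist"; returns the picture (480x640x3 uint8, red, green, blue); there is no depth.
- robot.camera_model(name): a dict with "K" (3x3 intrinsics, pixels), "T" (4x4, takes a point from camera to world coordinates); the wrist camera has in their place "T_tool_cam" (4x4, takes a point from camera to tool coordinates, whose origin is the TCP and whose axes are the flange's). Camera axes: x right, y down, z forward; pixel columns grow to the right and rows downward; lengths in m; the calibration is good to about 2 mm. The wrist camera is an equidistant fisheye: a pixel r from the principal point sees the ray r / f radians off the axis. A picture is of the moment at which its call begins: read the wrist's pose just before it. camera_model takes no time and is no camera call.
- robot.finish_job(): hands the job in; it is judged then, once.
The state is a dict: "time": time; "q": joint angles; "dq": joint speeds; "joint_efforts": joint torques, N m; "ee_pos": TCP position; "tool_rot": TCP orientation; "wrist_force": force on the tool from outside, world axes, zero at the start; "wrist_torque": the same for the moment, N m; "opening": finger opening in m; "grip_force": force on a finger pad.
Only numpy, scipy, OpenCV 4.12 (cv2) and the standard library are available. Lean on these libraries where they do the work, as an engineer would, in place of code of your own. Each camera call takes 0.05 s, during which the arm holds its last target. There are 200 camera calls.

TASK

The clutch pack on the blue fixture has been begun with a small friction disc on the hub. Add the steel separator plate with its tab pointing the opposite way to that first disc's tab, then the large friction disc with its tab back over the first disc's tab; turn each plate gently on the splines until it slips over them, never forcing it, and slide it fully home so that the pack lies flat with no gaps. Let go of both plates and leave everything else on the bench where it is.

Things in the scene. Friction and masses are not known exactly. Their poses are not given: they have to be found in the camera images.
- fixture: Blue fixture fixed to the bench: base 120 x 100 x 16 mm (x, y, z), on it a spindle 42 mm wide up to 50 mm with an upright steel hub on the fixture's z axis. Origin: centre of the underside. The first disc (brick red, 46 mm across flats, fixed on the hub) fills 50 to 58 mm; its orange-tipped tab points roughly along +x (see spline_top)
- hub_seat (a point): Point on the hub's axis, on top of the first disc, 58 mm above the fixture's origin: the separator's underside belongs at this height, the large disc's 8 mm higher (66 mm). Spindle, hub and pack are sprung: they sink under a push from about 4.5 N, 0.8 N more per mm, to a hard stop at 8 mm, and rise back when freed; heights here are with the spindle up
- spline_top (a point): Point on the hub's axis at the top of the splines, 80 mm up. Four splines, 8 mm wide, out to 17 mm, the first one under the first disc's tab. They stand turned by up to 36 degrees from the fixture's axes; not measured: see or feel it. A plate over 4 degrees off rests on the spline tops. A stiff brake (0.22 N m) holds the hub
- hub_nose (a point): Tip of the hub on its axis, 93 mm up: a taper 10 mm wide at the tip widens within 7 mm to the round core, 19.6 mm wide, which centres a plate (1 mm play all round) 6 mm above the spline tops
- separator: Steel separator plate, bare grey, goes on first, tab to the fixture's -x; flat on a stand: octagonal ring 8 mm thick, 54 mm across flats; one tab (blue tip), 16 mm wide, reaching 46 mm from the centre along its +x. Grip across the two flats square to its y axis (54 mm apart, 22 mm long). Cross-shaped hole: slots 10.2 mm wide along its x and y, out to 18.5 mm; the 4 teeth between end 10.8 mm from centre. Origin: centre of underside, z up. About 75 g. 
- disc: Large friction disc, brick red, dark tab, goes on second, tab to the fixture's +x; flat on a stand: octagonal ring 8 mm thick, 62 mm across flats; one tab (orange tip), 16 mm wide, reaching 46 mm from the centre along its +x. Grip across the two flats square to its y axis (62 mm apart, 25 mm long). Cross-shaped hole: slots 10.2 mm wide along its x and y, out to 18.5 mm; the 4 teeth between end 10.8 mm from centre. Origin: centre of underside, z up. About 85 g. 
- separator_tab (a point): Point in the separator's tab, 40 mm along the plate's +x from its centre, at mid thickness
- disc_tab (a point): Point in the disc's tab, 40 mm along the plate's +x from its centre, at mid thickness
- stand_l: Black round stand on the robot's left, 44 mm in diameter, 24 mm high, with a 72 mm foot 3 mm thick, fixed; holds one of the two plates (which one varies). Origin: centre of the underside
- stand_r: The same stand on the robot's right, holding the other plate
- snap_ring: Bystander to leave alone: brass ring, 48 mm across, 6 mm high. Origin near the middle of its underside
- driver: Bystander to leave alone: blue-handled screwdriver, lying. Origin near the middle of its underside
- wrench: Bystander to leave alone: steel wrench, lying. Origin near the middle of its underside
- cup: Bystander to leave alone: aluminium parts bowl, 72 mm across, 50 mm high. Origin near the middle of its underside
- oil: Bystander to leave alone: amber oil bottle, 44 mm across, 90 mm high. Origin near the middle of its underside
- bearing: Bystander to leave alone: steel bearing, 40 mm across, 14 mm high. Origin near the middle of its underside
- spool: Bystander to leave alone: white spool, 48 mm across, 34 mm high. Origin near the middle of its underside
Mind the look-alikes: they are no part of the job. Several things have the shape of the separator; the one meant has the colours described above.

How it is judged:
By the outcome, as a careful person would: the job done as asked, in the order asked, and still so for the second after the job is handed in, with the robot touching nothing.
It also fails if it takes over 64 s, if anything falls off the work surface, if the arm or the gripper's body presses on something with over 40 N, if the wrist force passes 120 N, or if a joint passes its speed limit or range.

## Working session

There is one attempt and no reset: what is moved stays moved. The work goes in short steps, Python scripts to look and compute and a tool call to move; the robot and the scene stay as the last step left them, time stands still between calls to the robot, and variables do not carry over. Pictures are saved under pics/ and viewed, at most 10 in all, crops included, and the job is handed in when it is done.

Besides the shell and the picture viewer there is one more tool, called after ">>>" by a JSON object that holds its "op" and its "data". send_rows: Moves the arm, as the interface text tells. Its arguments: {"type":"object","properties":{"rows":{"type":"string"},"fingers":{"type":"number"}},"required":["rows"]}

```bash
mkdir -p pics; cat > h.py <<'E'
import numpy as np, cv2
from bench import robot
from scipy.spatial.transform import Rotation as R
def snap(cam,fn):
    s=robot.observe(); im=robot.camera(cam); cv2.imwrite('pics/'+fn,im[:,:,::-1]); return s,im
def ray(cam,u,v,s=None):
    m=robot.camera_model(cam);K=np.array(m['K'])
    x=(u-K[0,2])/K[0,0];y=(v-K[1,2])/K[1,1]
    if cam=='wrist':
        r=np.hypot(x,y); d=np.array([x/r*np.sin(r),y/r*np.sin(r),np.cos(r)]) if r>1e-9 else np.array([0,0,1.])
        T=np.eye(4);T[:3,:3]=R.from_quat(s['tool_rot']).as_matrix();T[:3,3]=s['ee_pos'];T=T@np.array(m['T_tool_cam'])
    else: d=np.array([x,y,1]);T=np.array(m['T'])
    return T[:3,3],T[:3,:3]@d
def onz(cam,u,v,z,s=None):
    o,d=ray(cam,u,v,s); return (o+d*(z-o[2])/d[2])
def proj(cam,p,s=None):
    m=robot.camera_model(cam);K=np.array(m['K'])
    if cam=='wrist':
        T=np.eye(4);T[:3,:3]=R.from_quat(s['tool_rot']).as_matrix();T[:3,3]=s['ee_pos'];T=T@np.array(m['T_tool_cam'])
    else: T=np.array(m['T'])
    c=T[:3,:3].T@(np.array(p)-T[:3,3])
    if cam=='wrist':
        rr=np.hypot(c[0],c[1]);th=np.arctan2(rr,c[2]);a=c[0]/rr*th;b=c[1]/rr*th
    else: a,b=c[0]/c[2],c[1]/c[2]
    return K[0,0]*a+K[0,2],K[1,1]*b+K[1,2]
E
python3 - <<'E'
from h import *
np.set_printoptions(precision=4,suppress=True)
s,_=snap('scene','a.png');snap('side','b.png')
print(s)
for c in('scene','side','wrist'):print(robot.camera_model(c))
E
```

```text
{'time': 0.0, 'q': array([ 1.1389,  0.4778,  0.0223,  1.5565, -0.0115,  1.1093, -0.0831]), 'dq': array([-0.001 , -0.0003,  0.0005, -0.0012,  0.0002, -0.0001,  0.0013]), 'joint_efforts': array([ -0.0008, -59.6459,   1.6074, -28.1199,   0.0124,   0.0095,
        -0.    ]), 'ee_pos': array([ 0.2146, -0.6394,  0.2304]), 'tool_rot': array([ 0.9869,  0.1612, -0.0002, -0.0009]), 'wrist_force': array([ 1.2182,  0.4217, -0.3939]), 'wrist_torque': array([0.0348, 0.0492, 0.0281]), 'grip_force': 0.0, 'opening': 0.08550781335044969}
{'K': array([[505.2052,   0.    , 310.0551],
       [  0.    , 505.2052, 234.6138],
       [  0.    ,   0.    ,   1.    ]]), 'T': array([[-0.3197,  0.6212, -0.7155,  1.3437],
       [ 0.9475,  0.209 , -0.2418,  0.2644],
       [-0.0007, -0.7552, -0.6554,  0.8336],
       [ 0.    ,  0.    ,  0.    ,  1.    ]])}
{'K': array([[613.1691,   0.    , 325.0406],
       [  0.    , 613.1691, 232.648 ],
       [  0.    ,   0.    ,   1.    ]]), 'T': array([[ 0.9288, -0.289 ,  0.2319,  0.27  ],
       [-0.3706, -0.722 ,  0.5843, -0.7048],
       [-0.0015, -0.6287, -0.7777,  1.0094],
       [ 0.    ,  0.    ,  0.    ,  1.    ]])}
{'K': array([[371.6483,   0.    , 321.6471],
       [  0.    , 371.6483, 241.5664],
       [  0.    ,   0.    ,   1.    ]]), 'T_tool_cam': array([[-0.    , -0.9615, -0.2749,  0.0696],
       [ 1.    , -0.0001,  0.0001, -0.0003],
       [-0.0001, -0.2749,  0.9615, -0.1425],
       [ 0.    ,  0.    ,  0.    ,  1.    ]])}
```

View pics/a.png

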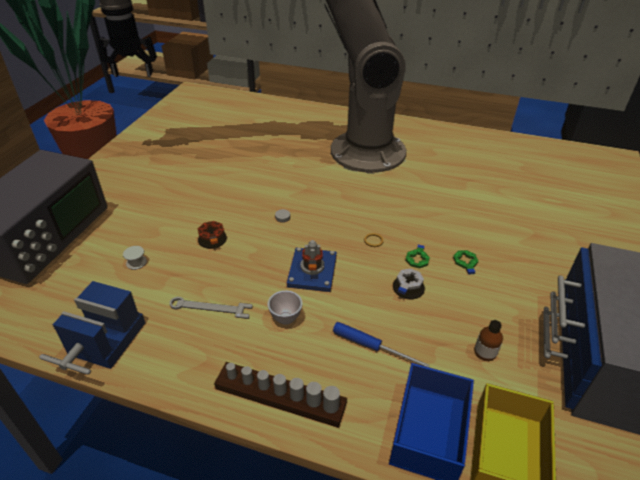

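View pics/b.png

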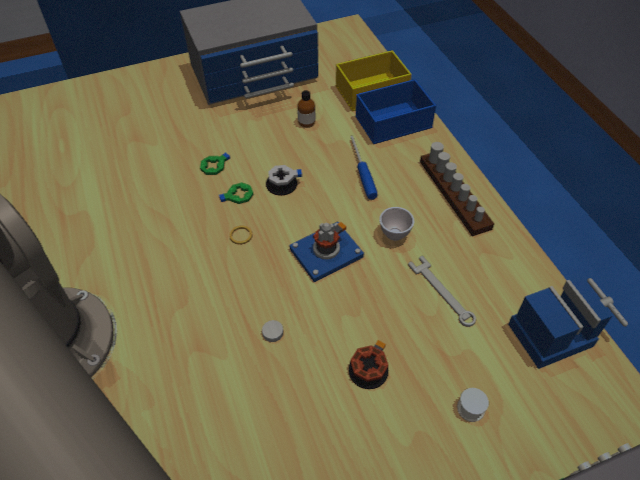

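Scene picture candidates for the separator: bare grey ring with a blue tab on its stand at scene (408,283) / side (283,178). The look-alikes are green rings at scene (417,257) and (465,260). The disc is at scene (211,235) / side (370,365). The fixture is at scene (312,265) / side (327,248). I choose the grey one on the black stand, and check it with close crops.

```bash
python3 - <<'E'
from h import *
np.set_printoptions(precision=4,suppress=True)
a=cv2.imread('pics/a.png');b=cv2.imread('pics/b.png')
def crop(i,u,v): return cv2.resize(i[v-24:v+24,u-22:u+22],(264,288),interpolation=cv2.INTER_CUBIC)
t=np.hstack([crop(a,408,283),crop(a,211,235),crop(a,312,262)]);w=np.hstack([crop(b,283,178),crop(b,372,362),crop(b,330,243)])
cv2.imwrite('pics/c.png',np.vstack([t,w]))
for n,(u,v),(u2,v2),z in(('sep',(409,278),(281,175),.032),('disc',(211,230),(370,356),.032),('nose',(312,244),(326,229),.093)):
  print(n,onz('scene',u,v,z),onz('side',u2,v2,z))
E
```

```text
sep [0.5373 0.2218 0.032 ] [0.5317 0.2187 0.032 ]
disc [ 0.5297 -0.2665  0.032 ] [ 0.5314 -0.2596  0.032 ]
nose [0.5636 0.0053 0.093 ] [ 0.5484 -0.0085  0.093 ]
```

View pics/c.png

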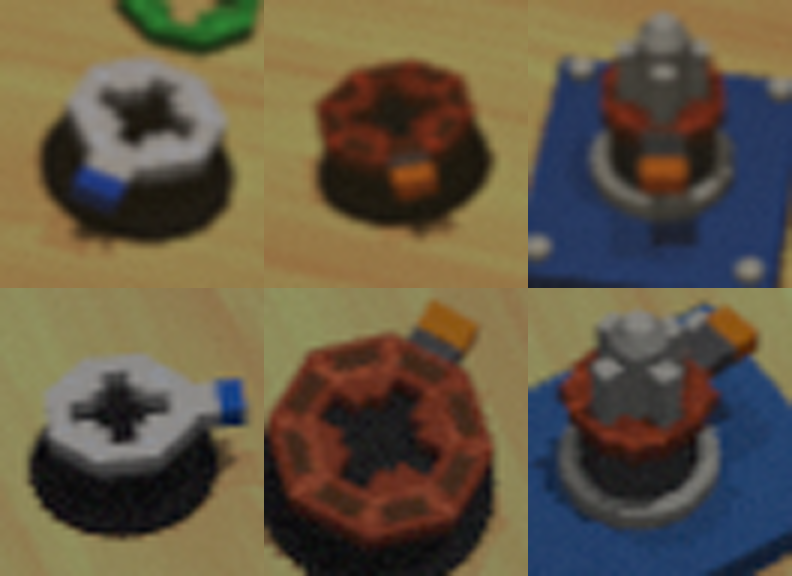

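The crops confirm it. The grey ring with the blue tab and the red disc with the orange tab each sit on a black stand, and the fixture's first tab is orange. I'll work out the positions and angles.

```bash
python3 - <<'E'
from h import *
np.set_printoptions(precision=4,suppress=True)
for n,cam,c,t,zc,zt in(('sep','scene',(410.5,278),(403.2,288.7),.032,.032),('sep','side',(280.7,174),(299.7,172.3),.032,.032),
 ('disc','scene',(211.2,229.7),(213.8,239),.032,.032),('disc','side',(369.3,363.3),(380.5,344.2),.032,.032),
 ('fix','scene',(312.3,242.2),(312.5,264.7),.093,.058),('fix','side',(326.7,225.2),(339.2,226.8),.093,.058)):
  p=onz(cam,*c,zc);q=onz(cam,*t,zt);d=(q-p)[:2];print(n,cam,p,np.linalg.norm(d),np.degrees(np.arctan2(d[1],d[0])))
print(np.degrees(R.from_quat(robot.observe()['tool_rot']).as_euler('xyz')),R.from_quat(robot.observe()['tool_rot']).as_matrix())
E
```

```text
sep scene [0.5363 0.225  0.032 ] 0.03801332415849186 -14.04719761391944
sep side [0.5321 0.2218 0.032 ] 0.042403451460037406 -14.685720632518121
disc scene [ 0.5285 -0.2666  0.032 ] 0.03622171376509826 36.85064577685078
disc side [ 0.5245 -0.272   0.032 ] 0.04325770489909669 38.12981497642408
fix scene [0.5578 0.004  0.093 ] 0.03483549351336701 19.300725440816617
fix side [ 0.5532 -0.0002  0.093 ] 0.03535046060096889 22.788054707520352
[-179.9077    0.0044   18.5551] [[ 0.948   0.3182 -0.0006]
 [ 0.3182 -0.948   0.0015]
 [-0.0001 -0.0016 -1.    ]]
```

>>> {"op": "send_rows", "data": {"rows": "285 340 -20 2.5665;285 340 -20 2.5665;285 340 -20 2.5665;285 340 -20 2.5665;285 340 -20 2.5665;285 340 -20 2.5665;285 340 -20 2.5665;285 340 -20 2.5665;285 340 -20 2.5665;319 862 -60 2.5665;319 862 -60 2.5665;319 862 -60 2.5665", "fingers": 1}}

```text
time: 1.3
ee_pos: [0.5092, -0.1487, 0.1994]
tool_rot: [0.485, 0.875, -0.0, -0.0]
wrist_force: [0.9, -0.2, -0.2]
opening: 0.0853
grip_force: 0.0
```

>>> {"op": "send_rows", "data": {"rows": "25 372 -50 0.768;25 372 -50 0.768;25 372 -50 0.768;25 372 -50 0.768;25 372 -50 0.768;25 372 -50 0.768;25 372 -50 0.768;25 372 -50 0.768;25 372 -50 0.768;25 372 -50 0.768"}}

```text
time: 2.3
ee_pos: [0.5341, 0.2214, 0.1493]
tool_rot: [0.124, 0.992, -0.0, -0.0]
wrist_force: [0.2, -0.5, -0.4]
opening: 0.0855
grip_force: 0.0
```

```bash
python3 - <<'E'
from h import *
s,im=snap('wrist','d.png');print(s['ee_pos'],R.from_quat(s['tool_rot']).as_euler('xyz',degrees=True))
print(proj('wrist',[.534,.223,.032],s))
E
```

```text
[0.53406853 0.22138422 0.14932353] [-1.79949142e+02 -5.08282808e-02  1.65760368e+02]
(np.float64(323.6970769047134), np.float64(235.4462103770856))
```

View pics/d.png

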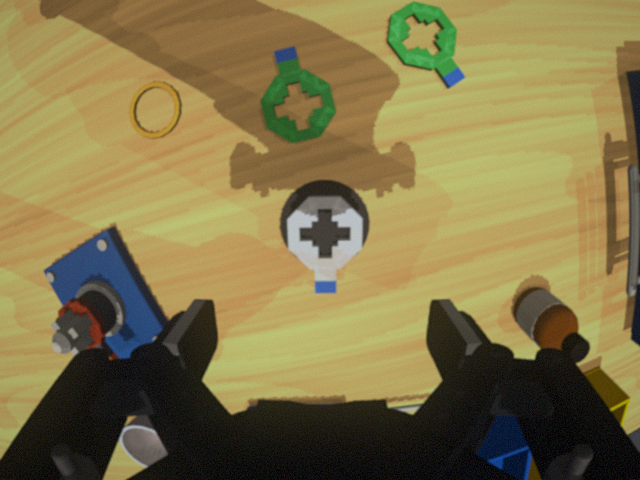

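The wrist view shows the separator's hole centre at (325,232) and its blue tab at (326,287), well aligned between the fingers. The green rings stay clear of the fingers, and the hub nose is at (62,342).

```bash
python3 - <<'E'
from h import *
s=robot.observe();im=cv2.imread('pics/d.png')
b,g,r=[im[:,:,i].astype(int) for i in range(3)]
sat=im.max(2).astype(int)-im.min(2)
dark=(im.max(2)<110).astype(np.uint8);dark[:195]=0;dark[270:]=0;dark[:,:290]=0;dark[:,360:]=0
n,l,st,c=cv2.connectedComponentsWithStats(dark)
k=l[232,325];print(c[k],st[k])
bl=((b>120)&(r<90)).astype(np.uint8);bl[:260]=0;bl[310:]=0;bl[:,:300]=0;bl[:,350:]=0
v,u=np.nonzero(bl);print(u.mean(),v.mean(),u.min(),u.max(),v.min(),v.max())
p=onz('wrist',325,232.5,.032,s);q=onz('wrist',u.mean(),v.mean(),.032,s);d=(q-p)[:2]
print(p,np.linalg.norm(d),np.degrees(np.arctan2(*d[::-1])))
if k: print(onz('wrist',*c[k],.032,s))
print('nose',onz('wrist',62,342,.093,s))
E
```

```text
[324.52308917 232.47372611] [ 300  208   50   50 1256]
325.04761904761904 286.5238095238095 316 334 282 291
[0.53250682 0.22311223 0.032     ] 0.04218136437669495 -14.147271641828146
[0.53240263 0.22278333 0.032     ]
nose [0.5499487  0.01125946 0.093     ]
```

>>> {"op": "send_rows", "data": {"rows": "-1.5 1.5 -50 0;-1.5 1.5 -100 0;-1.5 1.5 -130 0;-1.5 1.5 -140 0;-1.5 1.5 -140 0;-1.5 1.5 -140 0"}}

```text
time: 2.95
ee_pos: [0.5343, 0.2228, 0.0114]
tool_rot: [0.125, 0.992, 0.001, 0.001]
wrist_force: [-0.8, -0.6, 0.2]
opening: 0.0853
grip_force: 0.0
```

>>> {"op": "send_rows", "data": {"rows": "0 0 0 0;0 0 0 0;0 0 0 0;0 0 0 0;0 0 0 0;0 0 0 0;0 0 0 0;0 0 0 0", "fingers": 0.4}}

```text
time: 3.75
ee_pos: [0.534, 0.2232, 0.0116]
tool_rot: [0.125, 0.992, 0.0, 0.001]
wrist_force: [-1.1, -1.0, 7.9]
opening: 0.0526
grip_force: 61.8
```

>>> {"op": "send_rows", "data": {"rows": "0 0 50 0;0 0 100 0;-44 -247 121 -2.5266;-44 -247 121 -2.5266;-44 -247 121 -2.5266;-44 -247 121 -2.5266;-44 -247 121 -2.5266;-44 -247 121 -2.5266;-44 -247 121 -2.5266;-44 -247 121 -2.5266;-44 -247 121 -2.5266;-44 -247 121 -2.5266"}}

```text
time: 4.95
ee_pos: [0.489, -0.0241, 0.1315]
tool_rot: [0.769, 0.639, 0.0, 0.0]
wrist_force: [-0.1, -0.8, -1.4]
opening: 0.0521
grip_force: 64.0
```

>>> {"op": "send_rows", "data": {"rows": "0 0 0 -1.0272;0 0 0 -1.0272;0 0 0 -1.0272;0 0 0 -1.0272;0 0 0 -1.0272;0 0 0 -1.0272;0 0 0 -1.0272;0 0 0 -1.0272;0 0 0 -1.0272"}}

```text
time: 5.85
ee_pos: [0.4891, -0.0239, 0.1313]
tool_rot: [0.983, 0.183, 0.0, 0.0]
wrist_force: [0.7, -0.0, -0.6]
opening: 0.0525
grip_force: 64.0
```

```bash
python3 - <<'E'
from h import *
s,im=snap('wrist','e.png');print(s['ee_pos'],R.from_quat(s['tool_rot']).as_euler('xyz',degrees=True),s['opening'],s['wrist_force'])
E
```

```text
[ 0.48909984 -0.02392231  0.13125159] [ 1.79986223e+02 -3.65350585e-02  2.11184767e+01] 0.0524905512512536 [ 0.67762019 -0.04816778 -0.5747548 ]
```

View pics/e.png

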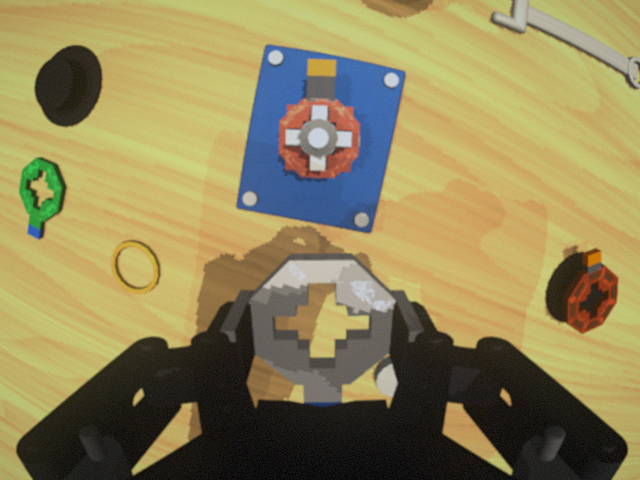

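The wrist view shows the hub nose at (318,137), first tab tip at (321,67), and held plate hole at (322,324) with its tab at (323,402). The plate is level and symmetric between the fingers.

```bash
python3 - <<'E'
from h import *
np.set_printoptions(precision=4,suppress=True)
s=robot.observe();im=cv2.imread('pics/e.png').astype(int)
b,g,r=im[:,:,0],im[:,:,1],im[:,:,2]
m=((im.min(2)>150)).astype(np.uint8);m[:95]=0;m[185:]=0;m[:,:275]=0;m[:,365:]=0
n,l,st,c=cv2.connectedComponentsWithStats(m)
P=[]
for i in range(1,n):
  if st[i,4]>20: print(c[i],st[i]);P.append((st[i,4],c[i]))
arms=[q for a,q in P if np.hypot(*(q-[318,138]))>10]
W=[onz('wrist',*q,.080,s)[:2] for q in arms];print(W)
ctr=np.mean(W,0);print('spl ctr',ctr,[np.degrees(np.arctan2(*(w-ctr)[::-1]))for w in W])
print('nose',onz('wrist',318,137.5,.093,s))
o=((r>180)&(g>110)&(g<190)&(b<60)).astype(np.uint8);o[:50]=0;o[85:]=0;o[:,:300]=0;o[:,345:]=0
v,u=np.nonzero(o);print(u.min(),u.max(),v.min(),v.max());q=onz('wrist',u.mean(),v.mean(),.058,s)[:2];d=q-ctr;print('tab',q,np.linalg.norm(d),np.degrees(np.arctan2(*d[::-1])))
# held plate hole, in tool frame
z=s['ee_pos'][2]+.022
p=onz('wrist',322,324,z,s);print('plate',p, R.from_quat(s['tool_rot']).as_matrix().T@(p-s['ee_pos']))
for q in [(274,325),(370,323.5)]: print(R.from_quat(s['tool_rot']).as_matrix().T@(onz('wrist',*q,z,s)-s['ee_pos']))
E
```

```text
[319.2125 112.325 ] [311 105  17  16 240]
[318.0195 137.2145] [308 127  21  21 359]
[292.3445 136.823 ] [285 129  16  16 209]
[343.7217 138.5087] [336 131  16  16 230]
[316.8939 162.7273] [310 155  16  15 198]
[array([0.566 , 0.0073]), array([0.5492, 0.0157]), array([ 0.5578, -0.0094]), array([ 0.541, -0.001])]
spl ctr [0.5535 0.0031] [np.float64(18.4115603138578), np.float64(109.05303734586306), np.float64(-70.90160973973151), np.float64(-161.54537835913086)]
nose [0.5535 0.003  0.093 ]
309 329 61 73
tab [0.5923 0.0201] 0.04237640390281991 23.518397087650268
plate [ 0.4925 -0.0225  0.1531] [ 0.0038 -0.0002 -0.022 ]
[ 0.0031 -0.0179 -0.022 ]
[ 0.0038  0.0175 -0.022 ]
```

>>> {"op": "send_rows", "data": {"rows": "30 13 -20 -0.04;62 26 -35 -0.04;62 26 -42 -0.04;62 26 -42 -0.04;62 26 -42 -0.04"}}

```text
time: 6.4
ee_pos: [0.55, 0.0012, 0.0888]
tool_rot: [0.987, 0.162, -0.001, 0.0]
wrist_force: [-0.1, -0.7, -0.3]
opening: 0.0525
grip_force: 64.0
```

>>> {"op": "send_rows", "data": {"rows": "0 0 -4 0;0 0 -8 0;0 0 -12 0;0 0 -15 0;0 0 -15 0"}}

```text
time: 6.9
ee_pos: [0.5508, 0.0018, 0.0735]
tool_rot: [0.987, 0.162, -0.0, 0.0]
wrist_force: [-0.0, 0.1, -1.2]
opening: 0.0523
grip_force: 64.0
```

```bash
python3 - <<'E'
from h import *
s=robot.observe();print(s['ee_pos'],R.from_quat(s['tool_rot']).as_euler('xyz',degrees=True),s['opening'],s['wrist_force'],s['wrist_torque'])
E
```

```text
[0.55081444 0.00176312 0.07354232] [-1.79996906e+02  1.99347776e-02  1.86012534e+01] 0.05233541412279465 [-0.00675329  0.07795973 -1.18010231] [ 0.00908924 -0.06760718  0.04794435]
```

>>> {"op": "send_rows", "data": {"rows": "0 0 -2 0;0 0 -4 0;0 0 -6 0;0 0 -8 0;0 0 -9 0;0 0 -9 0"}}

```text
time: 7.5
ee_pos: [0.5515, 0.002, 0.0649]
tool_rot: [0.987, 0.162, 0.0, -0.0]
wrist_force: [2.8, 0.6, -1.5]
opening: 0.0524
grip_force: 63.9
```

>>> {"op": "send_rows", "data": {"rows": "0.5 0 -3 0;0.8 0 -6 0;0.8 0 -9 0;0.8 0 -12 0;0.8 0 -12 0"}}

```text
time: 8.0
ee_pos: [0.5517, 0.0018, 0.0524]
tool_rot: [0.987, 0.162, -0.0, -0.0]
wrist_force: [2.1, 0.5, -1.9]
opening: 0.0524
grip_force: 63.8
```

>>> {"op": "send_rows", "data": {"rows": "0.5 0 -3 0;0.5 0 -5 0;0.5 0 -6 0;0.5 0 -7 0;0.5 0 -7 0"}}

```text
time: 8.5
ee_pos: [0.5519, 0.0017, 0.0457]
tool_rot: [0.987, 0.162, -0.0, 0.0]
wrist_force: [0.2, -0.3, -0.5]
opening: 0.0525
grip_force: 64.0
```

>>> {"op": "send_rows", "data": {"rows": "0 0 -1 0;0 0 -2 0;0 0 -2 0"}}

```text
time: 8.8
ee_pos: [0.552, 0.0017, 0.044]
tool_rot: [0.987, 0.162, -0.0, 0.0]
wrist_force: [-3.1, -0.5, 5.6]
opening: 0.0525
grip_force: 64.6
```

>>> {"op": "send_rows", "data": {"rows": "0 0 1 0;0 0 1 0;0 0 1 0;0 0 1 0;0 0 1 0;0 0 1 0", "fingers": 1}}

```text
time: 9.4
ee_pos: [0.5523, 0.0018, 0.0448]
tool_rot: [0.987, 0.162, -0.0, 0.0]
wrist_force: [0.3, -0.8, -0.4]
opening: 0.0853
grip_force: 0.0
```

>>> {"op": "send_rows", "data": {"rows": "0 0 30 0;0 0 75 0;0 0 115 0;-60 -60 115 0;-60 -60 115 0;-60 -60 115 0;-60 -60 115 0"}}

```text
time: 10.1
ee_pos: [0.4921, -0.0588, 0.1601]
tool_rot: [0.987, 0.161, 0.0, 0.0]
wrist_force: [0.4, -0.8, 0.1]
opening: 0.0854
grip_force: 0.0
```

```bash
python3 - <<'E'
from h import *
s,im=snap('wrist','f.png');print(s['ee_pos'],R.from_quat(s['tool_rot']).as_euler('xyz',degrees=True),s['opening'],s['wrist_force'])
snap('side','g.png');b=cv2.imread('pics/g.png');f=cv2.imread('pics/f.png')
c=cv2.resize(b[205:285,285:365],(400,480),interpolation=cv2.INTER_CUBIC);cv2.imwrite('pics/g2.png',np.hstack([cv2.resize(f,(400,300)),c[:300]]) if 0 else np.hstack([c,f[:,240:640]]))
E
```

```text
[ 0.49205729 -0.05878153  0.16012104] [ 1.79981025e+02 -2.71579866e-02  1.85038938e+01] 0.08542005528540822 [ 0.43900304 -0.8175333   0.10434041]
```

View pics/g2.png

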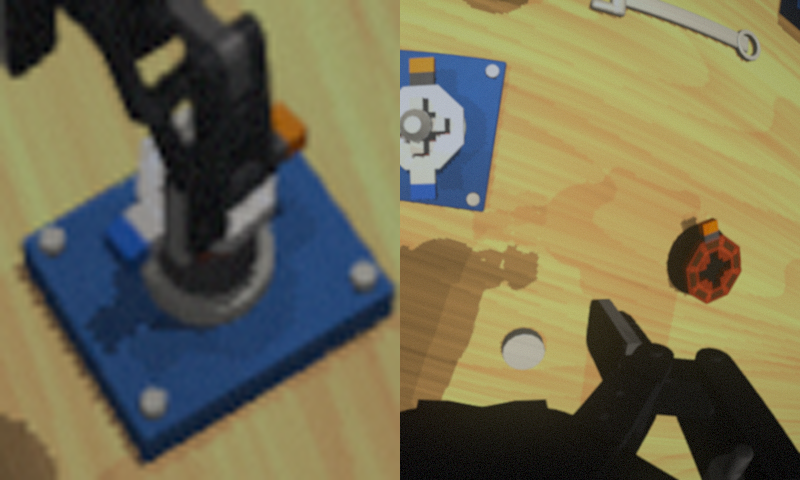

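The separator sits on the hub with its blue tab opposite the orange one. Now I'll go for the disc.

>>> {"op": "send_rows", "data": {"rows": "35 -210 -10 0.332;35 -210 -10 0.332;35 -210 -10 0.332;35 -210 -10 0.332;35 -210 -10 0.332;35 -210 -10 0.332;35 -210 -10 0.332"}}

```text
time: 10.9
ee_pos: [0.5281, -0.2671, 0.1493]
tool_rot: [0.946, 0.323, 0.0, -0.001]
wrist_force: [-0.3, 1.1, -0.6]
opening: 0.0852
grip_force: 0.0
```

```bash
python3 - <<'E'
from h import *
s,im=snap('wrist','h.png');print(s['ee_pos'],R.from_quat(s['tool_rot']).as_euler('xyz',degrees=True))
E
```

```text
[ 0.52806551 -0.26714275  0.14928821] [-1.79936977e+02 -2.90765152e-02  3.76631439e+01]
```

View pics/h.png

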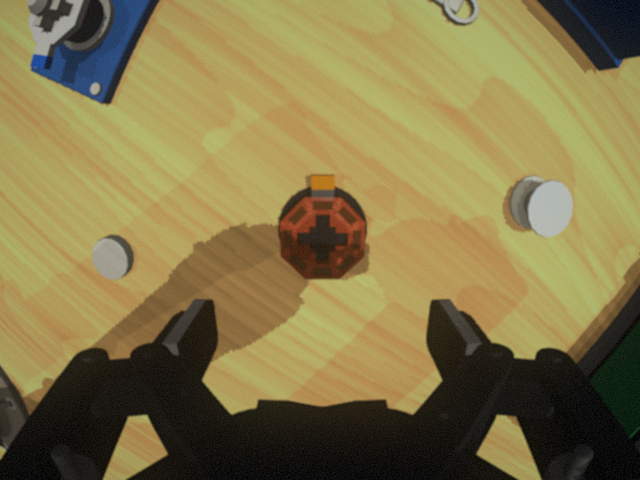

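The disc's hole centre is at (322,238) and its orange tab at (322.5,183), in line with the grip. The bearing and spool are clear of the fingers.

```bash
python3 - <<'E'
from h import *
s=robot.observe();im=cv2.imread('pics/h.png').astype(int)
b,g,r=im[:,:,0],im[:,:,1],im[:,:,2]
def cen(m,u0,u1,v0,v1):
    v,u=np.nonzero(m[v0:v1,u0:u1]);return u.mean()+u0,v.mean()+v0,u.min()+u0,u.max()+u0,v.min()+v0,v.max()+v0
o=cen((r>150)&(g>80)&(b<70),305,342,168,190)
h=cen((r<65)&(abs(r-b)<25),296,350,214,262)
d=cen((r-b>35)&(r-g>25),270,375,196,285)
print(o,h,d)
p=onz('wrist',322.3,h[1],.032,s);q=onz('wrist',o[0],o[1],.032,s);e=(q-p)[:2]
print(p,np.linalg.norm(e),np.degrees(np.arctan2(*e[::-1])))
E
```

```text
(np.float64(322.4710743801653), np.float64(181.60330578512398), np.int64(311), np.int64(335), np.int64(174), np.int64(189)) (np.float64(321.85336273428885), np.float64(237.34729878721058), np.int64(298), np.int64(345), np.int64(216), np.int64(259)) (np.float64(319.90553965314024), np.float64(240.7878430712241), np.int64(270), np.int64(374), np.int64(196), np.int64(284))
[ 0.52701751 -0.26701079  0.032     ] 0.04053982717828206 37.606729128465695
```

>>> {"op": "send_rows", "data": {"rows": "-1 0 -50 0;-1 0 -100 0;-1 0 -130 0;-1 0 -140 0;-1 0 -140 0;-1 0 -140 0"}}

```text
time: 11.55
ee_pos: [0.5278, -0.2678, 0.0114]
tool_rot: [0.946, 0.323, 0.001, 0.001]
wrist_force: [-0.1, -0.9, -0.3]
opening: 0.0854
grip_force: 0.0
```

>>> {"op": "send_rows", "data": {"rows": "0 0 0 0;0 0 0 0;0 0 0 0;0 0 0 0;0 0 0 0;0 0 0 0;0 0 0 0", "fingers": 0.4}}

```text
time: 12.25
ee_pos: [0.5276, -0.2687, 0.0121]
tool_rot: [0.947, 0.322, 0.001, 0.001]
wrist_force: [-2.0, 1.9, 7.5]
opening: 0.0606
grip_force: 63.6
```

>>> {"op": "send_rows", "data": {"rows": "0 0 50 0;0 0 100 0;-40 245 121 -0.33;-40 245 121 -0.33;-40 245 121 -0.33;-40 245 121 -0.33;-40 245 121 -0.33;-40 245 121 -0.33;-40 245 121 -0.33;-40 245 121 -0.33;-40 245 121 -0.33"}}

```text
time: 13.35
ee_pos: [0.4864, -0.025, 0.131]
tool_rot: [0.987, 0.161, 0.0, 0.0]
wrist_force: [0.3, -0.3, -0.4]
opening: 0.0604
grip_force: 66.4
```

```bash
python3 - <<'E'
from h import *
s,im=snap('wrist','i.png');print(s['ee_pos'],R.from_quat(s['tool_rot']).as_euler('xyz',degrees=True),s['opening'],s['wrist_force'])
E
```

```text
[ 0.48644876 -0.0249512   0.13095342] [ 1.79966564e+02 -6.21627444e-04  1.85410743e+01] 0.06037032776452582 [ 0.303627   -0.26195215 -0.38496539]
```

View pics/i.png

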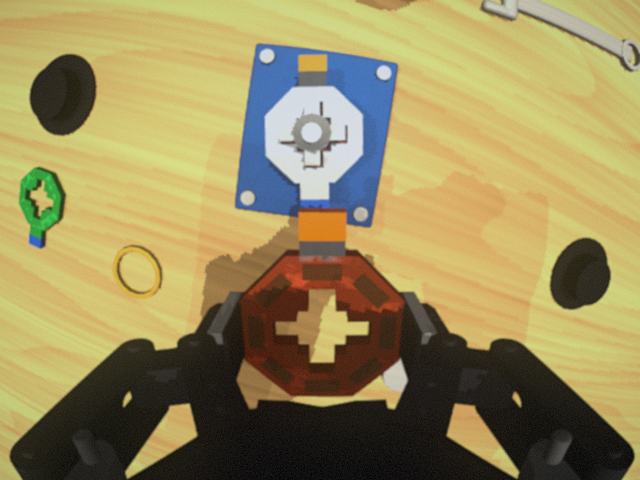

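The disc is gripped level with its tab toward the first disc's tab. The separator lies flat on the hub.

>>> {"op": "send_rows", "data": {"rows": "35 14 -10 0;67 27 -20 0;67 27 -42 0;67 27 -42 0;67 27 -42 0"}}

```text
time: 13.9
ee_pos: [0.5523, 0.0026, 0.0884]
tool_rot: [0.987, 0.162, -0.001, 0.0]
wrist_force: [-0.8, 0.2, 0.2]
opening: 0.0604
grip_force: 66.4
```

>>> {"op": "send_rows", "data": {"rows": "0 0 -4 0;0 0 -8 0;0 0 -12 0;0 0 -15 0;0 0 -15 0"}}

```text
time: 14.4
ee_pos: [0.5533, 0.0037, 0.0737]
tool_rot: [0.987, 0.163, 0.0, 0.0]
wrist_force: [0.2, -0.4, -1.1]
opening: 0.0602
grip_force: 66.4
```

>>> {"op": "send_rows", "data": {"rows": "0 0 -2 0;0 0 -4 0;0 0 -6 0;0 0 -8 0;0 0 -9 0;0 0 -9 0"}}

```text
time: 15.0
ee_pos: [0.5539, 0.0039, 0.0649]
tool_rot: [0.987, 0.163, 0.001, 0.0]
wrist_force: [3.1, 0.3, -1.2]
opening: 0.0602
grip_force: 66.3
```

>>> {"op": "send_rows", "data": {"rows": "0 -0.5 -3 0;0 -0.5 -6 0;0 -0.5 -9 0;0 -0.5 -11 0;0 -0.5 -11 0"}}

```text
time: 15.5
ee_pos: [0.5539, 0.0037, 0.0539]
tool_rot: [0.987, 0.163, 0.001, -0.0]
wrist_force: [5.3, 1.5, 2.1]
opening: 0.0605
grip_force: 66.8
```

>>> {"op": "send_rows", "data": {"rows": "0 0 -1 0;0 0 -2 0;0 0 -2.5 0;0 0 -2.5 0"}}

```text
time: 15.9
ee_pos: [0.5539, 0.0037, 0.0517]
tool_rot: [0.987, 0.163, 0.001, -0.0]
wrist_force: [4.5, 1.7, 4.4]
opening: 0.0606
grip_force: 66.9
```

>>> {"op": "send_rows", "data": {"rows": "0 0 -1 0;0 0 -1.5 0;0 0 -1.5 0"}}

```text
time: 16.2
ee_pos: [0.5539, 0.0037, 0.0503]
tool_rot: [0.987, 0.163, 0.001, -0.0]
wrist_force: [4.6, 1.4, 5.8]
opening: 0.0604
grip_force: 67.0
```

>>> {"op": "send_rows", "data": {"rows": "0 0 0 0;0 0 0 0;0 0 0 0;0 0 0 0;0 0 0 0;0 0 0 0", "fingers": 1}}

```text
time: 16.8
ee_pos: [0.553, 0.0033, 0.0497]
tool_rot: [0.987, 0.163, -0.0, 0.0]
wrist_force: [0.7, -0.5, 1.4]
opening: 0.0854
grip_force: 0.0
```

>>> {"op": "send_rows", "data": {"rows": "0 0 30 0;0 0 75 0;0 0 115 0;-80 -40 115 0;-150 -60 115 0;-150 -60 115 0;-150 -60 115 0;-150 -200 115 0;-150 -200 115 0;-150 -200 115 0;-150 -200 115 0;-150 -200 115 0"}}

```text
time: 18.0
ee_pos: [0.4034, -0.1972, 0.1648]
tool_rot: [0.987, 0.161, -0.0, -0.0]
wrist_force: [-0.5, 0.5, 0.5]
opening: 0.0851
grip_force: 0.0
```

```bash
python3 - <<'E'
from h import *
s,_=snap('side','j.png');snap('scene','k.png');print(s['ee_pos'],s['wrist_force'])
b=cv2.imread('pics/j.png');a=cv2.imread('pics/k.png')
f=lambda i,u,v:cv2.resize(i[v-45:v+45,u-30:u+30],(400,600),interpolation=cv2.INTER_CUBIC)
cv2.imwrite('pics/l.png',np.hstack([f(b,327,243),f(a,312,258)]))
E
```

```text
[ 0.40339651 -0.19724199  0.16480851] [-0.47459432  0.52888223  0.47640801]
```

View pics/l.png

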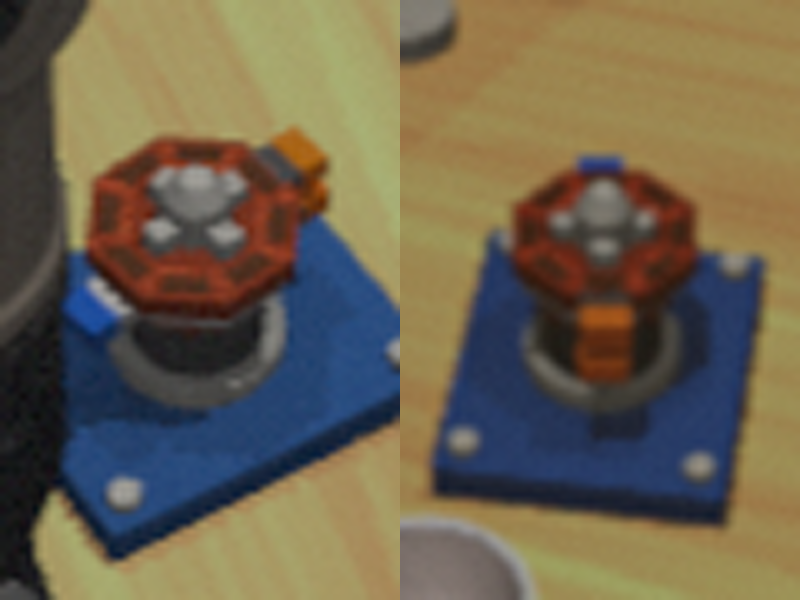

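Both views show the disc flat on the stack, its orange tab over the first disc's tab and the blue tab opposite. The contact heights agree with full seating.

```bash
python3 -c "
from bench import robot
print(robot.finish_job())"
```

```text
the job is handed in; nothing more can be done
None
```

The job is handed in: the separator (tab opposite the first disc's) and then the large disc (tab over the first disc's) are on the splines. Contact heights and pictures show both fully home and flat. Both plates were released, nothing else was touched, and it took about 18 s of robot time.

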